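Draw an I/O module up tight with a cam lock disc

TASK

Dock the beige I/O module: slide it along its channel until the brass head of its bolt is well inside the mouth of the red cam disc's hook, then swing the disc's black crank knob clockwise, a third to half a turn, until the hook has drawn the module up firmly against its rubber seal. Stop as soon as the crank feels firm, never crushing the seal, then let go and leave the other things on the bench where they are.

Things in the scene. Friction and masses are not known exactly. Their poses are not given: they have to be found in the camera images.
- dock: Fixed aluminium plate 310 x 130 x 10 mm on the bench, origin at the centre of its underside; +x is the way the module slides in. Two dark walls 14 mm tall, 53 mm apart (x -150 to +20) guide it along y=0. Cam axis at x=+90, y=0. Two rubber seal pads at y=+-16 on posts (tops 40 mm above the bench) stand near x=+8 to +35; where their face is varies unseen by 7 mm.
- camlock: Fixed foot of the cam disc; origin on the disc's axis, 10 mm above the bench, axes as the dock's. The red disc is 106 mm across, top 18 mm above the bench; its spiral steel hook wall reaches 28 mm. The hook catches the bolt head if the head lies under 24 mm from the disc's axis, and pulls it in about 5.5 mm per rad. The seal, once met, pushes back about 18 N per mm.
- cam (a joint): Angle of the red disc, rad, 0 to 3.5, growing clockwise seen from above; starts at 0 to 0.25, hook's mouth open to the bolt. At angle a the knob's axis is 42 mm from the disc's axis, at 1.745 - a rad counter-clockwise from dock +x. It turns easily until the hook pulls the bolt against the seal (at 1.4 to 2.7, differs each time), then harder, 1 N per 0.06 rad; let go, it springs back 0.1 and stays.
- handle (a point): Grip point on the axis of the black crank knob, 58 mm above the bench. Upright cylinder 18 mm across, 24 to 68 mm above the bench; spins on its own spindle, so it can be carried round without turning the wrist. Push along its arc: 1 N when free; 7.5 N when properly firm (hook pull 19 N once let go; 12 to 27 N is good); over 9 N is too tight, much more crushes the seal.
- module: Loose beige I/O module, 80 x 50 x 58 mm (x, y, z), about 0.4 kg, standing in the channel; origin at the centre of its underside, 10 mm above the bench. Its +x axis points to the cam. It slides with 2 to 4 N of push. A steel bolt of 8 mm diameter sticks 64 mm out of its +x face, 34 mm above the bench.
- bolt_head (a point): Centre of the brass bolt head: an upright pin 8 mm across under the bolt's end, 100 mm in +x from the module's origin, 26 mm above the bench. At the start it is 48 to 74 mm from the disc's axis. Pushed in by hand until the seal is felt it lies 15 to 23 mm from that axis.
- rear (a point): Middle of the module's rear (-x) face, 40 mm above the bench; the place to push it in.
- multimeter: Yellow multimeter lying flat, 85 x 160 x 36 mm, origin under its centre. To be left alone.
- battery: Black sealed battery 70 x 90 x 90 mm, origin under its centre. To be left alone.
- breadboard: White breadboard on a black plate, 100 x 170 x 12 mm, origin under its centre. To be left alone.
- gearmotor: Grey gear motor 90 x 45 x 36 mm, origin under its gearbox. To be left alone.
Things that resemble listed ones, but are neither listed nor needed, are in the scene too. What is shaped like the module but pink or turquoise is not meant.

How it is judged:
By the outcome, as a careful person would: the job done as asked, in the order asked, and still so for the second after the job is handed in, with the robot touching nothing.
It also fails if it takes over 69 s, if anything falls off the work surface, if the arm or the gripper's body presses on something with over 40 N, if the wrist force passes 120 N, or if a joint passes its speed limit or range.

ROBOT

A 6-joint arm with a two-finger parallel gripper is mounted at the origin on the work surface. World frame = base frame: x ahead of the robot, y to its left, z up, the work surface at z = 0. Lengths are in m, angles in degrees, forces in N, time in s.
With the tool pointing down it reaches from about 0.375 to 0.9 m from the base axis. Payload 3.1 kg.
Tool frame: the origin (TCP) lies at the very end of the fingers, on their centre line; the grasp point (between the pads) lies 19 mm behind it (bot.tcp_to_grasp is the distance from the TCP to the grasp point, in m); z points along the fingers, y is the direction in which the jaws open and shut (so a half turn about z gives the same grasp; the last joint's range is limited). The gripper opens to 87 mm and grips with 3 to 60 N. Pads are 19 mm wide; open, the fingers measure 117 mm over their backs; the gripper's body (75 mm by 190 mm) begins 51 mm behind the grasp point.
Start: joints at [54.402, 30.224, 82.088, -0, 67.689, -10.227], TCP at [0.268, 0.565, 0.223] pointing down, gripper open.
Joint ranges: [-176.69, 176.69], [-43.24, 126.21], [12.49, 139.97], [-82, 262], [0, 151.66], [-163.58, 163.58]. Speed limits (degrees/s): [159.86, 159.86, 180, 180, 180, 180].

INTERFACE

Orientations are given as a 3x3 rotation matrix whose columns are the frame's x, y, z axes.
In Python, from rig import telemetry, eyes, order, bot gives the robot as it stands. The module is installed in compiled form; this text tells all that it offers.
- The arm moves only by the tool servo_tool, never from a script. Its argument "targets" is a list of rows, each a list of 2 entries, a list of its own where there are three numbers: the shift along the tool's x, y, z in m, then the turn, a rotation vector about the tool's x, y, z in rad. In form: [[[tx, ty, tz], [wx, wy, wz]], ...]. A call has 1 to 12 rows; each row is the pose to reach, as a shift and turn from the pose commanded when the call began, along the tool's axes at that moment; what a row does not reach only later rows make up. A row lasts 1/8 s, in which the tool goes at most 62.5 mm and 10.7 degrees, less where a joint would pass 70% of its speed; a pose out of reach is approached as far as the arm can. A call with a gripper value outside its range is refused whole. "gripper" is the finger opening in m, from 0 to 0.087, set as the call begins (left out, the last holds). The fingers move at their own pace and stop on an object; the grip force is fixed at half the most. Time passes only in rows, so rows that repeat a pose let the fingers close. It gives the time, the measured TCP pose, the force and the opening at its end, in the units of the state.
- telemetry.read_state(): the state, without advancing time (a new reading comes with each control period).
- eyes.capture(name): name is "scene" or "side" or "wrist"; returns a dict with "pixels" (480x640x3 uint8, blue, green, red), "intrinsics" (3x3 intrinsics, pixels), "extrinsics" (4x4, takes a point from camera to world coordinates); the wrist camera has in their place "T_tool_cam" (4x4, takes a point from camera to tool coordinates, whose origin is the TCP and whose axes are the flange's). Camera axes: x right, y down, z forward; pixel columns grow to the right and rows downward; lengths in m; the calibration is good to about 2 mm. A picture is of the moment at which its call begins: read the wrist's pose just before it. There is no depth.
- order.hand_in(): hands the job in, once; it reports no verdict.
The state is a dict: "time_s": time; "joint_positions": joint angles; "qvel": joint speeds; "tau": joint torques, N m; "position": TCP position; "tcp_rot": TCP orientation; "force": force on the tool from outside, world axes, zero at the start; "moment": the same for the moment, N m; "opening": opening from 0.0 (shut) to 1.0 (fully open).
Only numpy, scipy, OpenCV 4.12 (cv2) and the standard library are available. Lean on these libraries where they do the work, as an engineer would, in place of code of your own. Each camera call takes 0.05 s, during which the arm holds its last target. There are 200 camera calls.

## Working session

There is one attempt and no reset: what is moved stays moved. The work goes in short steps, Python scripts to look and compute and a tool call to move; the robot and the scene stay as the last step left them, time stands still between calls to the robot, and variables do not carry over. Pictures are saved under pics/ and viewed, about 8 in all and at most 12, crops included, and the job is handed in when it is done.

Besides the shell and the picture viewer there is one more tool, called as name([rows], argument=value, ...), one row to a line, values as JSON. servo_tool: Moves the arm, as the interface text tells. Its arguments: {"type":"object","properties":{"targets":{"type":"array","items":{"type":"array"}},"gripper":{"type":"number"}},"required":["targets"]}

```bash
mkdir -p pics; python3 - <<'E'
from rig import telemetry, eyes
import cv2,numpy as np,pickle
s=telemetry.read_state();print({k:np.round(v,3).tolist() for k,v in s.items()})
d={}
for n in("scene","side","wrist"):
    c=eyes.capture(n);d[n]=c;cv2.imwrite(f"pics/{n}0.png",c["pixels"])
    print(n,np.round(c["intrinsics"],1).tolist(),np.round(c.get("extrinsics",c.get("T_tool_cam")),3).tolist())
d["state"]=s
pickle.dump(d,open("d0.pkl","wb"))
E
```

```text
{'time_s': 0.0, 'joint_positions': [54.402, 30.28, 82.155, -0.0, 67.689, -10.228], 'qvel': [0.117, -0.039, 0.022, -0.089, -0.12, -0.061], 'tau': [0.001, -44.004, -17.66, 0.063, 0.058, -0.0], 'position': [0.267, 0.564, 0.222], 'tcp_rot': [[-0.904, 0.428, -0.001], [0.428, 0.904, -0.002], [0.0, -0.002, -1.0]], 'force': [0.143, -0.255, -0.392], 'moment': [0.0, 0.039, -0.006], 'opening': 1.0}
scene [[532.8, 0.0, 315.4], [0.0, 532.8, 241.9], [0.0, 0.0, 1.0]] [[-0.812, 0.504, -0.293, 0.952], [0.583, 0.71, -0.396, 0.505], [0.009, -0.492, -0.87, 1.181], [0.0, 0.0, 0.0, 1.0]]
side [[604.9, 0.0, 322.0], [0.0, 604.9, 244.9], [0.0, 0.0, 1.0]] [[0.967, -0.131, 0.219, 0.275], [-0.255, -0.482, 0.838, -1.207], [-0.004, -0.866, -0.5, 0.782], [0.0, 0.0, 0.0, 1.0]]
wrist [[431.6, 0.0, 325.1], [0.0, 431.6, 237.9], [0.0, 0.0, 1.0]] [[0.0, -0.959, -0.284, 0.077], [1.0, -0.0, 0.001, -0.0], [-0.001, -0.284, 0.959, -0.163], [0.0, 0.0, 0.0, 1.0]]
```

View pics/scene0.png

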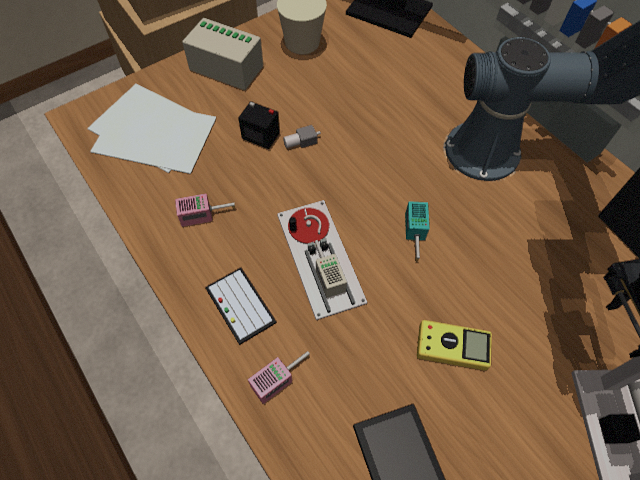

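View pics/side0.png

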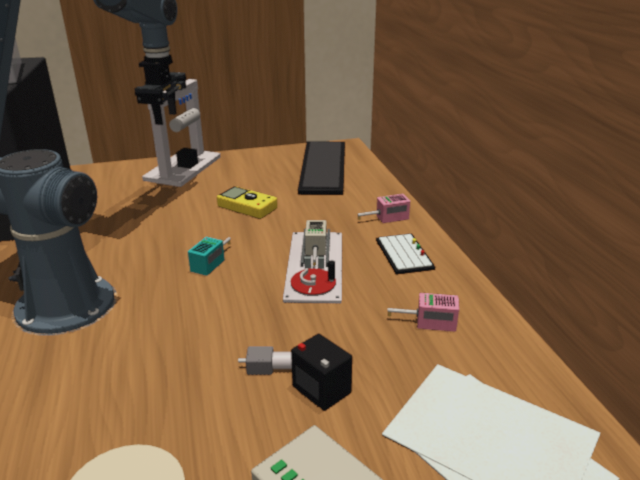

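The scene view shows the dock at about (322,258), with the red disc at (308,225), the knob at (293,226) and the beige module at (331,272). Things that could be taken for the module are the pink ones at (195,208) and (270,378), the turquoise one at (418,222), and the grey-beige box with green terminals at (223,52). I choose the beige one in the channel at (331,272), and will check it in a crop.

```bash
cat > h.py <<'E'
import numpy as np,cv2
def ray(c,uv,T=None):
    T=c["extrinsics"] if T is None else T
    d=T[:3,:3]@(np.linalg.inv(c["intrinsics"])@[uv[0],uv[1],1.]); return T[:3,3],d
def onz(c,uv,z,T=None):
    o,d=ray(c,uv,T); return o+d*(z-o[2])/d[2]
def proj(c,p,T=None):
    T=c["extrinsics"] if T is None else T
    q=c["intrinsics"]@(T[:3,:3].T@(np.asarray(p)-T[:3,3])); return q[:2]/q[2]
def wristT(s,c):
    T=np.eye(4);T[:3,:3]=s["tcp_rot"];T[:3,3]=s["position"];return T@c["T_tool_cam"]
E
python3 - <<'E'
import pickle;from h import *
d=pickle.load(open("d0.pkl","rb"))
for n,roi in(("scene",(260,190,380,330)),("side",(275,215,350,310))):
    c=d[n];im=c["pixels"];x0,y0,x1,y1=roi
    hsv=cv2.cvtColor(im,cv2.COLOR_BGR2HSV);m=np.zeros(im.shape[:2],np.uint8);m[y0:y1,x0:x1]=255
    red=cv2.inRange(hsv,(0,170,60),(6,255,255))|cv2.inRange(hsv,(174,170,60),(180,255,255));red&=m
    k=max(cv2.findContours(red,0,2)[0],key=cv2.contourArea)
    h=cv2.convexHull(k).reshape(-1,2)
    P=np.array([onz(c,p,.018)[:2] for p in h],np.float32)
    print(n,"disc",cv2.minEnclosingCircle(P),cv2.minAreaRect(P))
    al=cv2.inRange(hsv,(0,0,120),(180,60,255))&m
    k=max(cv2.findContours(al|red,0,2)[0],key=cv2.contourArea)
    P=np.array([onz(c,p,.010)[:2] for p in cv2.convexHull(k).reshape(-1,2)],np.float32)
    r=cv2.minAreaRect(P);print("plate",r,cv2.boxPoints(r).round(3).tolist())
    blk=cv2.inRange(hsv,(0,0,0),(180,255,60))&m
    for k in cv2.findContours(blk,0,2)[0]:
        if cv2.contourArea(k)>15: print("black",cv2.boundingRect(k),cv2.contourArea(k))
im=[cv2.resize(d["scene"]["pixels"][190:330,260:380],None,fx=4,fy=4,interpolation=2),cv2.resize(d["side"]["pixels"][210:305,275:350],None,fx=4,fy=4,interpolation=2)]
im[1]=cv2.copyMakeBorder(im[1],0,560-im[1].shape[0],0,0,0)
cv2.imwrite("pics/crop0.png",np.hstack(im))
E
```

```text
scene disc ((0.5463685989379883, -0.07456862926483154), 0.0519825778901577) ((0.5460504293441772, -0.0758475661277771), (0.09952607750892639, 0.1008714959025383), 67.56182861328125)
plate ((0.5714181661605835, 0.010979220271110535), (0.31033754348754883, 0.13025087118148804), 73.60655212402344) [[0.4650000035762787, -0.11999999731779099], [0.5899999737739563, -0.15600000321865082], [0.6779999732971191, 0.14100000262260437], [0.5529999732971191, 0.17800000309944153]]
black (260, 298, 16, 32) 68.0
black (316, 265, 10, 26) 40.0
black (308, 245, 8, 10) 44.5
black (320, 242, 10, 9) 45.5
black (289, 217, 8, 15) 70.5
side disc ((0.5505159497261047, -0.07944542914628983), 0.05152272805571556) ((0.5633600950241089, -0.07942268997430801), (0.06359817832708359, 0.10281208157539368), 0.03571821376681328)
plate ((0.5807430148124695, 0.03537099063396454), (0.38123252987861633, 0.12985654175281525), 73.68511962890625) [[0.4650000035762787, -0.1289999932050705], [0.5899999737739563, -0.16599999368190765], [0.6970000267028809, 0.20000000298023224], [0.5720000267028809, 0.2370000034570694]]
black (327, 261, 7, 19) 77.5
```

View pics/crop0.png

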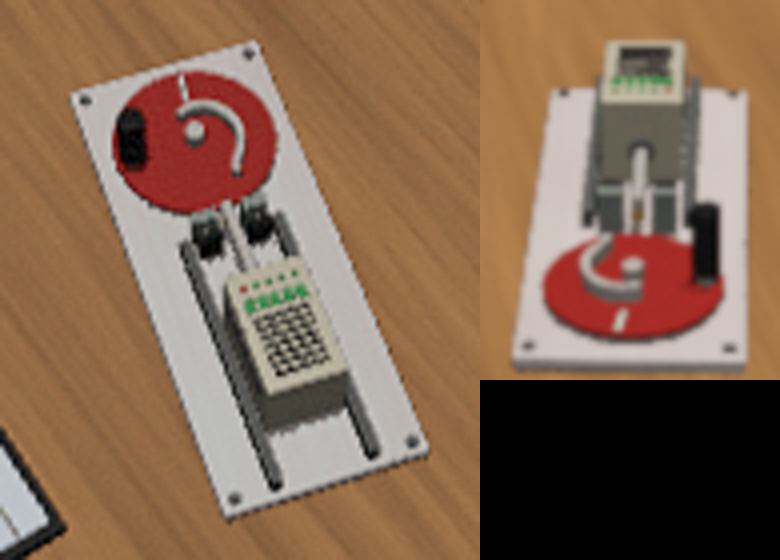

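The crop confirms the choice: a beige module in the channel with its bolt towards the red disc. The plate fit (310 x 130 mm) and the disc position agree at dock centre (0.571, 0.011), with +x pointing along (-0.282, -0.959). I'll hover and look from close.

servo_tool([
  [[-0.03, -0.018, 0], [0, 0, -0.02]],
  [[-0.08, -0.047, 0], [0, 0, -0.04]],
  [[-0.13, -0.076, 0], [0, 0, -0.06]],
  [[-0.18, -0.105, 0], [0, 0, -0.08]],
  [[-0.23, -0.134, 0], [0, 0, -0.1]],
  [[-0.28, -0.163, 0], [0, 0, -0.12]],
  [[-0.33, -0.192, 0], [0, 0, -0.14]],
  [[-0.38, -0.221, 0], [0, 0, -0.155]],
  [[-0.43, -0.25, 0], [0, 0, -0.155]],
  [[-0.475, -0.276, 0], [0, 0, -0.155]],
  [[-0.499, -0.29, 0], [0, 0, -0.155]],
  [[-0.499, -0.29, 0], [0, 0, -0.155]],
], gripper=0)

```text
time_s: 1.65
position: [0.5954, 0.0869, 0.2221]
tcp_rot: [[-0.958, 0.287, 0.0], [0.287, 0.958, -0.0], [-0.0, -0.0, -1.0]]
force: [0.3, -0.2, 0.3]
opening: 0.005
```

servo_tool([
  [[0, 0, 0], [0, 0, 0]],
  [[0, 0, 0], [0, 0, 0]],
  [[0, 0, 0], [0, 0, 0]],
])

```text
time_s: 2.02
position: [0.5938, 0.09, 0.2227]
tcp_rot: [[-0.959, 0.282, -0.0], [0.282, 0.959, 0.0], [0.0, 0.0, -1.0]]
force: [0.3, 0.0, -0.9]
opening: 0.006
```

```bash
python3 - <<'E'
from rig import telemetry, eyes
from h import *;import pickle
s=telemetry.read_state();c=eyes.capture("wrist");pickle.dump((s,c),open("d1.pkl","wb"))
print(s["time_s"],np.round(s["position"],4),np.round(s["tcp_rot"],3).tolist(),np.round(s["force"],2))
T=wristT(s,c);C=np.array([.5714,.0110]);X=np.array([-.2823,-.9593]);Y=np.array([.9593,-.2823])
im=c["pixels"].copy()
for x,y,z in((-.155,.065,.01),(-.155,-.065,.01),(.155,.065,.01),(.155,-.065,.01),(.09,0,.018)):
    p=proj(c,[*(C+x*X+y*Y),z],T);print(x,y,p.round(1));cv2.circle(im,tuple(int(v) for v in p),3,(255,0,255),1)
cv2.imwrite("pics/w1.png",im)
E
```

```text
2.025 [0.5938 0.09   0.2227] [[-0.959, 0.282, -0.0], [0.282, 0.959, 0.0], [0.0, 0.0, -1.0]] [ 0.33  0.01 -0.88]
-0.155 0.065 [403.1 270.7]
-0.155 -0.065 [411.1 126.2]
0.155 0.065 [ 69.1 270.8]
0.155 -0.065 [ 43.1 126.1]
0.09 0 [126.2 203.8]
```

View pics/w1.png

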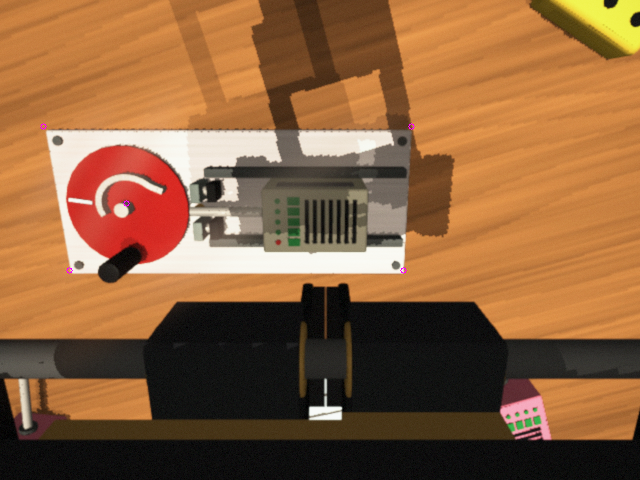

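The wrist view shows the module's top face spanning columns 263–367 (rows 185–250), the cam centre at (121,210), and the knob from its base at (133,252) to its top at (110,270). The predicted corners fit the plate within 1–2 mm.

```bash
python3 - <<'E'
from h import *;import pickle
s,c=pickle.load(open("d1.pkl","rb"));T=wristT(s,c)
C=np.array([.5714,.0110]);X=np.array([-.2823,-.9593]);Y=np.array([.9593,-.2823])
def dk(uv,z):
    p=onz(c,uv,z,T)[:2]-C;return (np.array([p@X,p@Y])*1000).round(1)
im=c["pixels"]
g=cv2.cvtColor(im,cv2.COLOR_BGR2GRAY)
print("row220 x355..380",g[220,355:380],"x255..275",g[220,255:275])
print("rear",dk((366,220),.068),"front",dk((263,220),.068))
blk=cv2.inRange(g,0,60);blk[:235]=0;blk[285:]=0;blk[:,:90]=0;blk[:,150:]=0
k=max(cv2.findContours(blk,0,2)[0],key=cv2.contourArea);print(cv2.minAreaRect(k))
for uv in((110,270),(111,269)):print("knob top",dk(uv,.068))
for a in(0,.1,.2,.25):
    q=1.745-a;P=C+(.09+.042*np.cos(q))*X+.042*np.sin(q)*Y
    print(a,proj(c,[*P,.068],T).round(1),proj(c,[*P,.024],T).round(1),P.round(4))
E
```

```text
row220 x355..380 [ 21  58  86  92  94  91  90  91  91  91  89  86 114 151 154 152 153 156
 151 155 153 155 156 154 158] x255..275 [154 155 153 152 153 153 141 122 110 107 105 107 105 103 106 104 105 105
 103  98]
rear [-113.4    1.9] front [-35.3   1.9]
((121.95284271240234, 262.0958557128906), (21.751148223876953, 52.99254608154297), 52.76516342163086)
knob top [86.2 42.3]
knob top [85.3 41.4]
0 [114.3 268.9] [137.6 251.3] [ 0.5877 -0.08  ]
0.1 [109.1 269.6] [133.  251.9] [ 0.5871 -0.0842]
0.2 [103.8 269.7] [128.2 252. ] [ 0.586  -0.0882]
0.25 [101.1 269.5] [125.8 251.9] [ 0.5853 -0.0902]
```

servo_tool([
  [[0, 0.035, 0.01], [0, 0, 0]],
  [[0, 0.068, 0.04], [0, 0, 0]],
  [[0, 0.068, 0.09], [0, 0, 0]],
  [[0, 0.068, 0.14], [0, 0, 0]],
  [[0, 0.068, 0.175], [0, 0, 0]],
  [[0, 0.068, 0.19], [0, 0, 0]],
  [[0, 0.068, 0.19], [0, 0, 0]],
  [[0, 0.068, 0.19], [0, 0, 0]],
])

```text
time_s: 3.08
position: [0.615, 0.1543, 0.0342]
tcp_rot: [[-0.959, 0.284, 0.003], [0.284, 0.959, 0.0], [-0.003, 0.001, -1.0]]
force: [-0.2, -0.3, 0.2]
opening: 0.007
```

servo_tool([
  [[0, -0.006, 0], [0, 0, 0]],
  [[0, -0.012, 0], [0, 0, 0]],
  [[0, -0.018, 0], [0, 0, 0]],
  [[0, -0.024, 0], [0, 0, 0]],
  [[0, -0.03, 0], [0, 0, 0]],
  [[0, -0.036, 0], [0, 0, 0]],
  [[0, -0.042, 0], [0, 0, 0]],
  [[0, -0.046, 0], [0, 0, 0]],
  [[0, -0.049, 0], [0, 0, 0]],
  [[0, -0.05, 0], [0, 0, 0]],
  [[0, -0.05, 0], [0, 0, 0]],
])

```text
time_s: 4.45
position: [0.5996, 0.1061, 0.0327]
tcp_rot: [[-0.959, 0.284, 0.0], [0.284, 0.959, -0.0], [-0.0, -0.0, -1.0]]
force: [1.4, 2.5, 3.1]
opening: 0.006
```

servo_tool([
  [[0, -0.002, 0], [0, 0, 0]],
  [[0, -0.004, 0], [0, 0, 0]],
  [[0, -0.006, 0], [0, 0, 0]],
  [[0, -0.008, 0], [0, 0, 0]],
  [[0, -0.01, 0], [0, 0, 0]],
  [[0, -0.01, 0], [0, 0, 0]],
  [[0, -0.01, 0], [0, 0, 0]],
])

```text
time_s: 5.32
position: [0.5967, 0.0964, 0.0326]
tcp_rot: [[-0.959, 0.284, 0.0], [0.284, 0.959, -0.0], [-0.0, -0.0, -1.0]]
force: [0.6, 2.7, 3.9]
opening: 0.007
```

servo_tool([
  [[0, -0.0005, 0], [0, 0, 0]],
  [[0, -0.001, 0], [0, 0, 0]],
  [[0, -0.0015, 0], [0, 0, 0]],
  [[0, -0.002, 0], [0, 0, 0]],
  [[0, -0.002, 0], [0, 0, 0]],
  [[0, -0.002, 0], [0, 0, 0]],
])

```text
time_s: 6.08
position: [0.5963, 0.095, 0.0327]
tcp_rot: [[-0.959, 0.284, 0.001], [0.284, 0.959, 0.0], [-0.0, 0.001, -1.0]]
force: [2.0, 5.2, 4.8]
opening: 0.007
```

servo_tool([
  [[0, -0.0005, 0], [0, 0, 0]],
  [[0, -0.001, 0], [0, 0, 0]],
  [[0, -0.001, 0], [0, 0, 0]],
  [[0, -0.001, 0], [0, 0, 0]],
])

```text
time_s: 6.58
position: [0.596, 0.094, 0.0327]
tcp_rot: [[-0.959, 0.284, 0.001], [0.284, 0.959, 0.0], [-0.0, 0.001, -1.0]]
force: [2.7, 5.1, 3.8]
opening: 0.004
```

```bash
python3 - <<'E'
from rig import telemetry, eyes
from h import *;import pickle
s=telemetry.read_state();c=eyes.capture("wrist");sc=eyes.capture("scene");pickle.dump((s,c,sc),open("d2.pkl","wb"))
C=np.array([.5714,.0110]);X=np.array([-.2823,-.9593])
print(s["position"].round(4) if hasattr(s["position"],'round') else s["position"],(np.array(s["position"])[:2]-C)@X,s["force"],s["moment"])
a=c["pixels"][100:340,60:460];b=cv2.resize(sc["pixels"][190:330,260:380],None,fx=3,fy=3,interpolation=2)
a=cv2.resize(a,None,fx=1.0,fy=1.0);a=cv2.copyMakeBorder(a,0,420-240,0,0,0)
cv2.imwrite("pics/w2.png",np.hstack([a,b]))
E
```

```text
[0.596  0.094  0.0327] -0.0865613671114618 [2.70423508 5.07440632 3.82720768] [ 0.63279187 -0.23288444  0.0197741 ]
```

View pics/w2.png

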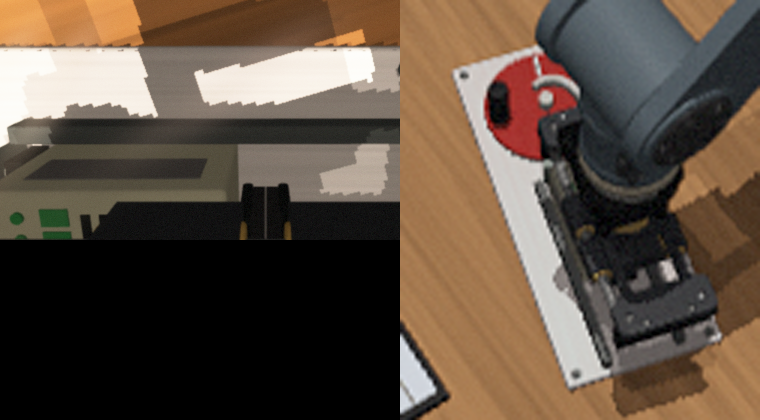

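The module is in contact with the fingers (rear edge at about column 300 in the wrist view). The force hasn't risen with the last 1 mm, so the seal isn't met yet. I'll continue.

servo_tool([
  [[0, -0.0005, 0], [0, 0, 0]],
  [[0, -0.001, 0], [0, 0, 0]],
  [[0, -0.0015, 0], [0, 0, 0]],
  [[0, -0.0015, 0], [0, 0, 0]],
  [[0, -0.0015, 0], [0, 0, 0]],
])

```text
time_s: 7.3
position: [0.5956, 0.0925, 0.0327]
tcp_rot: [[-0.959, 0.284, 0.001], [0.284, 0.959, 0.0], [-0.0, 0.0, -1.0]]
force: [1.3, 5.9, 3.4]
opening: 0.004
```

servo_tool([
  [[0, -0.0005, 0], [0, 0, 0]],
  [[0, -0.001, 0], [0, 0, 0]],
  [[0, -0.001, 0], [0, 0, 0]],
  [[0, -0.001, 0], [0, 0, 0]],
])

```text
time_s: 7.8
position: [0.5954, 0.0917, 0.0327]
tcp_rot: [[-0.959, 0.284, 0.001], [0.284, 0.959, 0.001], [-0.0, 0.001, -1.0]]
force: [2.4, 6.5, 3.7]
opening: 0.004
```

servo_tool([
  [[0, -0.0005, 0], [0, 0, 0]],
  [[0, -0.001, 0], [0, 0, 0]],
  [[0, -0.001, 0], [0, 0, 0]],
  [[0, -0.001, 0], [0, 0, 0]],
])

```text
time_s: 8.3
position: [0.5956, 0.0913, 0.0327]
tcp_rot: [[-0.959, 0.284, 0.002], [0.284, 0.959, 0.001], [-0.001, 0.002, -1.0]]
force: [2.6, 7.7, 3.1]
opening: 0.005
```

servo_tool([
  [[0, -0.0005, 0], [0, 0, 0]],
  [[0, -0.001, 0], [0, 0, 0]],
  [[0, -0.001, 0], [0, 0, 0]],
  [[0, -0.001, 0], [0, 0, 0]],
])

```text
time_s: 8.8
position: [0.5957, 0.091, 0.0329]
tcp_rot: [[-0.959, 0.285, 0.003], [0.285, 0.959, 0.002], [-0.002, 0.003, -1.0]]
force: [2.4, 10.1, 3.5]
opening: 0.007
```

The force now climbs while the motion stalls, with the head about 18 mm from the axis, so the seal is met. I'll back off, rise and look.

servo_tool([
  [[0, 0.012, 0], [0, 0, 0]],
  [[0, 0.025, -0.005], [0, 0, 0]],
  [[0, 0.025, -0.05], [0, 0, 0]],
  [[0, 0.025, -0.1], [0, 0, 0]],
  [[0, 0.0, -0.14], [0, 0, 0]],
  [[0, -0.04, -0.17], [0, 0, 0]],
  [[0, -0.08, -0.17], [0, 0, 0]],
  [[0, -0.1, -0.17], [0, 0, 0]],
  [[0, -0.1, -0.17], [0, 0, 0]],
  [[0, -0.1, -0.17], [0, 0, 0]],
  [[0, -0.1, -0.17], [0, 0, 0]],
])

```text
time_s: 10.18
position: [0.5662, -0.0053, 0.2021]
tcp_rot: [[-0.959, 0.282, -0.001], [0.282, 0.959, 0.0], [0.001, 0.0, -1.0]]
force: [1.4, 0.4, 0.7]
opening: 0.008
```

```bash
python3 - <<'E'
from rig import telemetry, eyes
from h import *;import pickle
s=telemetry.read_state();c=eyes.capture("wrist");pickle.dump((s,c),open("d3.pkl","wb"))
T=wristT(s,c);C=np.array([.5714,.0110]);X=np.array([-.2823,-.9593]);Y=np.array([.9593,-.2823])
p=np.array(s["position"]);print(p.round(4),(p[:2]-C)@X,(p[:2]-C)@Y,np.round(s["force"],1))
print("axis",proj(c,[*(C+.09*X),.028],T),"head24",[proj(c,[*(C+(.09-r)*X),.038],T).round(1).tolist() for r in(.016,.020,.024)])
for a in(0,.1,.2):
    q=1.745-a;P=C+(.09+.042*np.cos(q))*X+.042*np.sin(q)*Y
    print(a,proj(c,[*P,.068],T).round(1))
cv2.imwrite("pics/w3.png",cv2.resize(c["pixels"][80:340,60:460],None,fx=2,fy=2,interpolation=2))
E
```

```text
[ 0.5662 -0.0053  0.2021] 0.017143248626743105 -0.00034501061874735384 [1.4 0.4 0.7]
axis [233.53763939 211.3237972 ] head24 [[251.5, 214.2], [256.7, 214.2], [261.8, 214.2]]
0 [235.8 278.2]
0.1 [230.2 278.9]
0.2 [224.5 279. ]
```

View pics/w3.png

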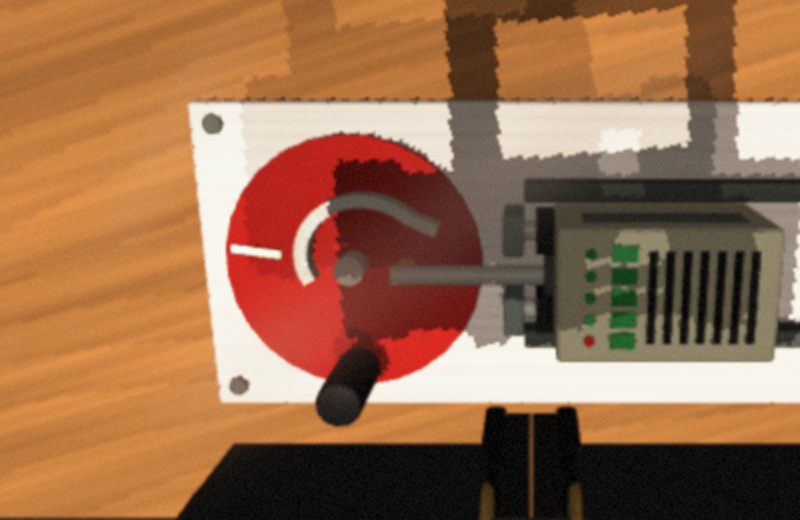

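The bolt's tip is at crop (390,275), i.e. px (255,217), past the hook's end, with the knob top at px (229,283). Let me quantify the head depth.

```bash
python3 - <<'E'
from h import *;import pickle
s,c=pickle.load(open("d3.pkl","rb"));T=wristT(s,c)
C=np.array([.5714,.0110]);X=np.array([-.2823,-.9593]);Y=np.array([.9593,-.2823])
def dk(uv,z):
    p=onz(c,uv,z,T)[:2]-C;return (np.array([p@X,p@Y])*1000).round(1)
g=cv2.cvtColor(c["pixels"],cv2.COLOR_BGR2GRAY)
print("bolt row",g[216,246:270]);print("front row220",g[230,325:345]);print("rear",g[230,440:460])
print("tip@255",dk((255,217),.036),"tip@256",dk((256,217),.036))
print("front",dk((338.5,230),.068),"rear",dk((447,230),.068),dk((451,200),.068))
print("axis pin",dk((234.5,214),.022),dk((234.5,214),.028),"knob",dk((229.5,282.5),.068))
E
```

```text
bolt row [ 67  64  72  68  71  68  67  69  77  91  94  98  95  96  92  95  95  95
 100  93  95  92  96  95]
front row220 [90 82 64 38 26 16 20 20 12  4 15 29 46 64 80 83 89 84 86 85]
rear [130 128 132 130 132 131 132 133 127 130 147 145 145 145 149 182 221 234
 243 243]
tip@255 [71.7  2.7] tip@256 [71.   2.7]
front [7.3 4.5] rear [-70.2   4.5] [-71.2 -17.3]
axis pin [90.6  3.6] [89.4  2.2] knob [87.6 44.7]
```

```bash
python3 - <<'E'
from h import *;import pickle
s,c=pickle.load(open("d1.pkl","rb"));s3,c3=pickle.load(open("d3.pkl","rb"))
C=np.array([.5714,.0110]);X=np.array([-.2823,-.9593]);Y=np.array([.9593,-.2823])
for n,cc,T in(("d1",c,wristT(s,c)),("d3",c3,wristT(s3,c3))):
    for x in(0,5,10,15,20,35): print(n,x,[proj(cc,[*(C+x/1e3*X+y*Y),.04],T).round(0).tolist() for y in(-.016,.016)])
a=c["pixels"][160:260,170:290];b=c3["pixels"][160:260,290:410]
cv2.imwrite("pics/w4.png",cv2.resize(np.hstack([a,b]),None,fx=3.3,fy=3.3,interpolation=cv2.INTER_CUBIC))
E
```

```text
d1 0 [[223.0, 190.0], [226.0, 228.0]]
d1 5 [[217.0, 190.0], [220.0, 228.0]]
d1 10 [[211.0, 190.0], [214.0, 228.0]]
d1 15 [[205.0, 190.0], [208.0, 228.0]]
d1 20 [[198.0, 190.0], [202.0, 228.0]]
d1 35 [[180.0, 190.0], [183.0, 228.0]]
d3 0 [[347.0, 194.0], [347.0, 235.0]]
d3 5 [[341.0, 194.0], [340.0, 235.0]]
d3 10 [[334.0, 194.0], [334.0, 235.0]]
d3 15 [[327.0, 194.0], [327.0, 235.0]]
d3 20 [[321.0, 194.0], [321.0, 235.0]]
d3 35 [[301.0, 194.0], [302.0, 235.0]]
```

View pics/w4.png

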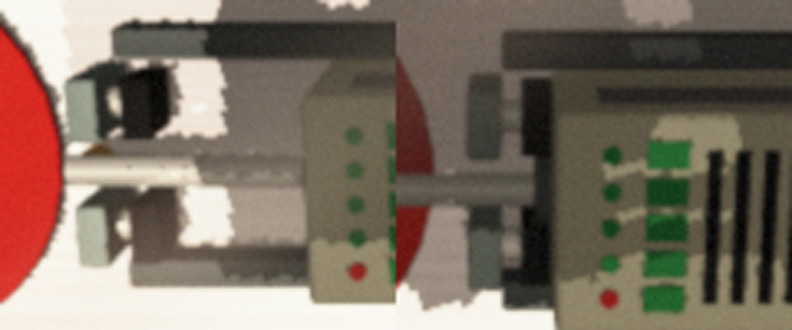

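Before the push, the pad faces were at about x = 7–8 mm. The module front now lies against them (front ≈ 7 mm, head ≈ 22 mm from the axis), inside the catch range of 24 mm. Now for the knob: it is at about dock (87, 43), a ≈ 0.1.

servo_tool([
  [[-0.02, -0.03, 0], [0, 0, 0]],
  [[-0.0435, -0.06, 0.01], [0, 0, 0]],
  [[-0.0435, -0.07, 0.05], [0, 0, 0]],
  [[-0.0435, -0.07, 0.09], [0, 0, 0]],
  [[-0.0435, -0.07, 0.13], [0, 0, 0]],
  [[-0.0435, -0.07, 0.155], [0, 0, 0]],
  [[-0.0435, -0.07, 0.162], [0, 0, 0]],
  [[-0.0435, -0.07, 0.162], [0, 0, 0]],
  [[-0.0435, -0.07, 0.162], [0, 0, 0]],
], gripper=0.05)

```text
time_s: 11.35
position: [0.589, -0.0861, 0.0418]
tcp_rot: [[-0.959, 0.283, 0.002], [0.283, 0.959, -0.001], [-0.003, -0.0, -1.0]]
force: [0.2, -0.6, 0.2]
opening: 0.579
```

servo_tool([
  [[0, 0, 0], [0, 0, 0]],
  [[0, 0, 0], [0, 0, 0]],
  [[0, 0, 0], [0, 0, 0]],
  [[0, 0, 0], [0, 0, 0]],
  [[0, 0, 0], [0, 0, 0]],
  [[0, 0, 0], [0, 0, 0]],
], gripper=0.01)

```text
time_s: 12.1
position: [0.588, -0.0861, 0.0407]
tcp_rot: [[-0.959, 0.284, 0.0], [0.284, 0.959, -0.0], [-0.0, -0.0, -1.0]]
force: [-0.2, 0.3, 1.0]
opening: 0.198
```

```bash
cat > st.py <<'E'
from rig import telemetry
from h import *
C=np.array([.5714,.0110]);X=np.array([-.2823,-.9593]);Y=np.array([.9593,-.2823])
s=telemetry.read_state();p=np.array(s["position"]);f=np.array(s["force"])
print(s["time_s"],"dock",((p[:2]-C)@X).round(4),((p[:2]-C)@Y).round(4),p[2].round(4),"F dock",(f[:2]@X).round(2),(f[:2]@Y).round(2),f[2].round(2),"M",np.round(s["moment"],2),"open mm",s["opening"]*87)
d=p[:2]-C-.09*X;th=np.arctan2(d@Y,d@X);t=np.array([np.sin(th),-np.cos(th)])
print("a",1.745-th,"r",np.hypot(*d),"tangential push",-(t@[f[:2]@X,f[:2]@Y]))
E
python3 st.py
```

```text
12.1 dock 0.0884 0.0433 0.0407 F dock -0.23 -0.23 1.0 M [-0.05  0.09 -0.08] open mm 17.24947168349167
a 0.1381399717074785 r 0.04335229737135834 tangential push 0.24126580298968417
```

```bash
cat > arc.py <<'E'
import sys,numpy as np
# arc rows from angle a0: shift in tool axes (tx=-dy, ty=-dx) in m
a0,a1,n=map(float,sys.argv[1:4]);R=.042
P=lambda a:R*np.array([np.cos(1.745-a),np.sin(1.745-a)])
for a in np.linspace(a0,a1,int(n)+1)[1:]:
    d=P(a)-P(a0);print(round(a,3),round(-d[1],4),round(-d[0],4))
E
python3 arc.py .136 1.236 11
```

```text
0.236 0.0 -0.0042
0.336 0.0005 -0.0084
0.436 0.0014 -0.0125
0.536 0.0027 -0.0165
0.636 0.0044 -0.0203
0.736 0.0064 -0.024
0.836 0.0088 -0.0274
0.936 0.0116 -0.0306
1.036 0.0146 -0.0335
1.136 0.0179 -0.0361
1.236 0.0215 -0.0383
```

servo_tool([
  [[0.0, -0.0042, 0], [0, 0, 0]],
  [[0.0005, -0.0084, 0], [0, 0, 0]],
  [[0.0014, -0.0125, 0], [0, 0, 0]],
  [[0.0027, -0.0165, 0], [0, 0, 0]],
  [[0.0044, -0.0203, 0], [0, 0, 0]],
  [[0.0064, -0.024, 0], [0, 0, 0]],
  [[0.0088, -0.0274, 0], [0, 0, 0]],
  [[0.0116, -0.0306, 0], [0, 0, 0]],
  [[0.0146, -0.0335, 0], [0, 0, 0]],
  [[0.0179, -0.0361, 0], [0, 0, 0]],
  [[0.0215, -0.0383, 0], [0, 0, 0]],
  [[0.0215, -0.0383, 0], [0, 0, 0]],
])

```text
time_s: 13.6
position: [0.5558, -0.1169, 0.0406]
tcp_rot: [[-0.959, 0.284, -0.001], [0.284, 0.959, -0.0], [0.001, -0.0, -1.0]]
force: [-0.7, 1.1, 2.9]
opening: 0.203
```

```bash
python3 st.py; python3 arc.py 1.236 1.796 8;python3 - <<'E'
from rig import eyes
import cv2,numpy as np
a=eyes.capture("scene")["pixels"][190:330,260:380];b=eyes.capture("side")["pixels"][200:310,265:360]
cv2.imwrite("pics/w5.png",np.hstack([cv2.resize(a,(480,560),interpolation=2),cv2.copyMakeBorder(cv2.resize(b,(320,370),interpolation=2),0,190,0,0,0)]))
E
```

```text
13.6 dock 0.127 0.0212 0.0406 F dock -0.85 -1.0 2.9 M [ 0.17  0.11 -0.01] open mm 17.703552836317996
a 1.2260267364013 r 0.04266528599373099 tangential push -0.4424841686549732
1.306 0.0026 -0.0013
1.376 0.0053 -0.0025
1.446 0.0081 -0.0035
1.516 0.0109 -0.0042
1.586 0.0138 -0.0048
1.656 0.0167 -0.0052
1.726 0.0197 -0.0053
1.796 0.0226 -0.0053
```

View pics/w5.png

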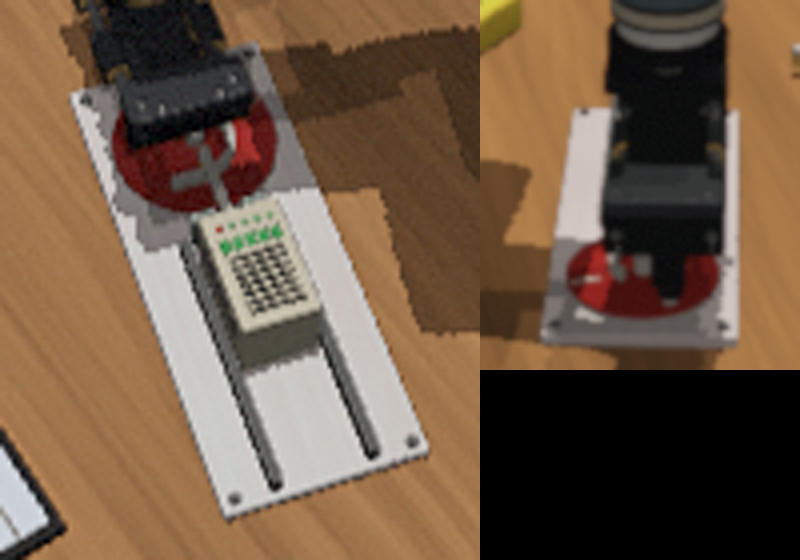

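The hook wall now crosses the bolt with the head on the inside, so it has caught. I'll continue around, checking force.

servo_tool([
  [[0.0026, -0.0013, 0], [0, 0, 0]],
  [[0.0053, -0.0025, 0], [0, 0, 0]],
  [[0.0081, -0.0035, 0], [0, 0, 0]],
  [[0.0109, -0.0042, 0], [0, 0, 0]],
  [[0.0109, -0.0042, 0], [0, 0, 0]],
  [[0.0109, -0.0042, 0], [0, 0, 0]],
])

```text
time_s: 14.45
position: [0.5448, -0.1176, 0.0406]
tcp_rot: [[-0.959, 0.284, -0.0], [0.284, 0.959, -0.0], [0.0, -0.0, -1.0]]
force: [0.7, 2.4, 3.4]
opening: 0.2
```

```bash
python3 st.py; python3 arc.py 1.516 1.716 4;python3 arc.py 1.716 1.916 4
```

```text
14.45 dock 0.1309 0.0108 0.0406 F dock -2.51 -0.04 3.4 M [ 0.25 -0.22 -0.01] open mm 17.388177529507466
a 1.4876431222379498 r 0.04230568775405896 tangential push 0.5964132056281889
1.566 0.0021 -0.0004
1.616 0.0041 -0.0007
1.666 0.0062 -0.001
1.716 0.0083 -0.0011
1.766 0.0021 -0.0
1.816 0.0042 0.0001
1.866 0.0063 0.0003
1.916 0.0084 0.0006
```

servo_tool([
  [[0.0021, 0, 0], [0, 0, 0]],
  [[0.0041, 0, 0], [0, 0, 0]],
  [[0.0062, -0.0002, 0], [0, 0, 0]],
  [[0.0083, -0.0003, 0], [0, 0, 0]],
  [[0.0083, -0.0003, 0], [0, 0, 0]],
  [[0.0083, -0.0003, 0], [0, 0, 0]],
])

```text
time_s: 15.2
position: [0.538, -0.1165, 0.0407]
tcp_rot: [[-0.959, 0.284, 0.003], [0.284, 0.959, -0.002], [-0.003, -0.001, -1.0]]
force: [4.0, -2.1, 0.2]
opening: 0.2
```

```bash
python3 st.py
```

```text
15.2 dock 0.1317 0.004 0.0407 F dock 0.86 4.44 0.2 M [-0.36 -0.83 -0.02] open mm 17.391357497817108
a 1.649773963190057 r 0.04194422704375399 tangential push 4.339861393769325
```

servo_tool([
  [[0.0011, 0, 0], [0, 0, 0]],
  [[0.0021, 0, 0], [0, 0, 0]],
  [[0.0032, 0.0001, 0], [0, 0, 0]],
  [[0.0032, 0.0001, 0], [0, 0, 0]],
  [[0.0032, 0.0001, 0], [0, 0, 0]],
  [[0.0032, 0.0001, 0], [0, 0, 0]],
])

```text
time_s: 15.95
position: [0.536, -0.116, 0.0407]
tcp_rot: [[-0.959, 0.284, 0.005], [0.284, 0.959, -0.003], [-0.005, -0.001, -1.0]]
force: [5.3, -2.5, -1.7]
opening: 0.199
```

```bash
python3 st.py
```

```text
15.95 dock 0.1318 0.0019 0.0407 F dock 0.92 5.74 -1.74 M [-0.48 -0.99 -0.04] open mm 17.348676162146194
a 1.7002195738545753 r 0.04186291315730958 tangential push 5.695181306304594
```

servo_tool([
  [[0.001, 0.0001, 0], [0, 0, 0]],
  [[0.002, 0.0001, 0], [0, 0, 0]],
  [[0.0025, 0.0001, 0], [0, 0, 0]],
  [[0.0025, 0.0001, 0], [0, 0, 0]],
  [[0.0025, 0.0001, 0], [0, 0, 0]],
  [[0.0025, 0.0001, 0], [0, 0, 0]],
])

```text
time_s: 16.7
position: [0.5342, -0.1154, 0.0407]
tcp_rot: [[-0.959, 0.284, 0.006], [0.284, 0.959, -0.003], [-0.007, -0.001, -1.0]]
force: [6.2, -2.9, -2.3]
opening: 0.197
```

```bash
python3 st.py
```

```text
16.7 dock 0.1318 0.0001 0.0407 F dock 1.07 6.8 -2.28 M [-0.54 -1.1  -0.04] open mm 17.128811864550254
a 1.7437793362324805 r 0.04178327260362061 tangential push 6.797294241487532
```

servo_tool([
  [[0.0008, 0.0001, 0], [0, 0, 0]],
  [[0.0015, 0.0001, 0], [0, 0, 0]],
  [[0.0015, 0.0001, 0], [0, 0, 0]],
  [[0.0015, 0.0001, 0], [0, 0, 0]],
  [[0.0015, 0.0001, 0], [0, 0, 0]],
  [[0.0015, 0.0001, 0], [0, 0, 0]],
])

```text
time_s: 17.45
position: [0.5333, -0.1151, 0.0407]
tcp_rot: [[-0.959, 0.284, 0.007], [0.284, 0.959, -0.003], [-0.008, -0.001, -1.0]]
force: [7.1, -4.2, -3.1]
opening: 0.195
```

```bash
python3 st.py; python3 - <<'E'
from rig import telemetry,eyes
import numpy as np
F=[]
for i in range(4): eyes.capture("side");F.append(telemetry.read_state()["force"])
print(np.round(F,2))
E
```

```text
17.45 dock 0.1317 -0.001 0.0407 F dock 2.08 7.97 -3.07 M [-0.54 -1.26 -0.  ] open mm 16.96973677011347
a 1.768581367763326 r 0.0417459611994141 tangential push 8.012636803822515
[[ 7.88 -3.62 -3.28]
 [ 7.95 -4.03 -3.03]
 [ 7.35 -3.03 -3.7 ]
 [ 8.92 -2.79 -2.56]]
```

The crank feels firm, with readings of about 8–8.5 N (under 9). I'll stop, let go and rise.

servo_tool([
  [[0, 0, 0], [0, 0, 0]],
  [[0, 0, 0], [0, 0, 0]],
  [[0, 0, 0], [0, 0, 0]],
  [[0, 0, 0], [0, 0, 0]],
], gripper=0.05)

```text
time_s: 18.15
position: [0.5292, -0.1128, 0.0403]
tcp_rot: [[-0.959, 0.284, -0.002], [0.284, 0.959, 0.001], [0.002, 0.0, -1.0]]
force: [-0.5, 0.4, -0.4]
opening: 0.542
```

servo_tool([
  [[0, 0, -0.02], [0, 0, 0]],
  [[0, 0, -0.05], [0, 0, 0]],
  [[0, 0, -0.1], [0, 0, 0]],
  [[0, 0.03, -0.15], [0, 0, 0]],
  [[0, 0.07, -0.16], [0, 0, 0]],
  [[-0.02, 0.1, -0.16], [0, 0, 0]],
  [[-0.04, 0.115, -0.16], [0, 0, 0]],
  [[-0.04, 0.115, -0.16], [0, 0, 0]],
  [[-0.04, 0.115, -0.16], [0, 0, 0]],
  [[-0.04, 0.115, -0.16], [0, 0, 0]],
])

```text
time_s: 19.4
position: [0.5998, -0.0147, 0.2003]
tcp_rot: [[-0.959, 0.285, -0.002], [0.285, 0.959, 0.0], [0.002, -0.0, -1.0]]
force: [-0.1, -0.3, 0.2]
opening: 0.572
```

```bash
python3 - <<'E'
from rig import telemetry, eyes
from h import *;import pickle
s=telemetry.read_state();c=eyes.capture("wrist");pickle.dump((s,c),open("d6.pkl","wb"))
T=wristT(s,c);C=np.array([.5714,.0110]);X=np.array([-.2823,-.9593]);Y=np.array([.9593,-.2823])
print(s["time_s"],s["position"],s["force"],s["opening"])
print("axis",proj(c,[*(C+.09*X),.018],T).round(0))
for a in(1.4,1.5,1.6,1.7,1.8):
    q=1.745-a;P=C+(.09+.042*np.cos(q))*X+(.0026+.042*np.sin(q))*Y
    print(a,proj(c,[*P,.068],T).round(1))
for x in(0,5,10,15):print(x,proj(c,[*(C+x/1e3*X+.0026*Y),.068],T).round(1))
cv2.imwrite("pics/w6.png",c["pixels"])
E
```

```text
19.4 [ 0.59977534 -0.01467087  0.20032288] [-0.11024544 -0.33066768  0.21013184] 0.5716792732141992
axis [232. 167.]
1.4 [162.3 200. ]
1.5 [159.9 194.3]
1.6 [158.1 188.4]
1.7 [156.8 182.4]
1.8 [156.2 176.2]
0 [348.9 179.2]
5 [341.6 179.2]
10 [334.3 179.2]
15 [327.1 179.2]
```

View pics/w6.png

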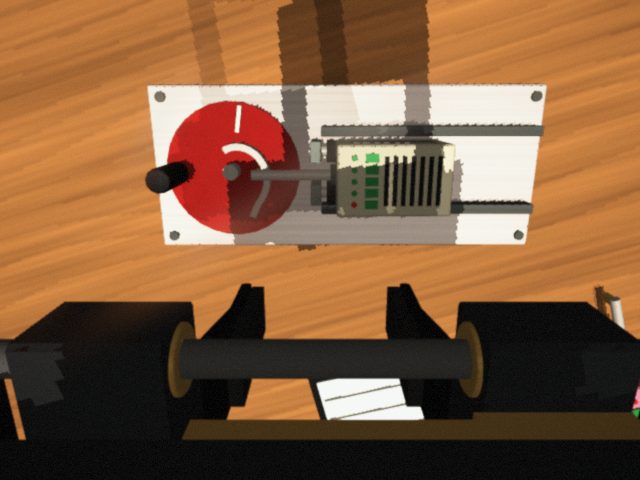

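The knob rests at about (159,181), a ≈ 1.7. The hook wall encloses the bolt head near (262,175) and the module sits against the seal (front edge at column 337). Nothing is touching the robot.

```bash
python3 -c "
from rig import order
print(order.hand_in())"
```

```text
the job is handed in; nothing more can be done
None
```

I docked the beige module and handed the job in at about 19.5 s of the 69 s allowed. No verdict is reported, so these are my own last checks.

- **Push-in:** I slid the module along its channel until the seal was felt. Push force rose to about 10 N as the motion stalled. The bolt head then measured about 22 mm from the disc's axis. That is inside the 24 mm catch range but only 1–2 mm short of it, about the measuring accuracy.
- **Crank:** I swung the knob clockwise from about 0.13 to 1.77 rad and stopped when it felt firm. The readings there were about 8.0 to 9.3 N, averaging about 8.5 N. That is above the 7.5 N aim; the average is under 9 N, though one noisy reading was slightly over.
- **After letting go:** The last picture shows the knob resting at about 1.7 rad, with the hook around the bolt head and the module against the seal. The gripper is about 0.2 m above the bench and the force reads zero.
- **Disagreements:**
  - The swing came to about a quarter turn, less than the third to half a turn described. Firmness at that angle fits a seal met at the early end of the stated range.
  - The force rose faster with angle than the stated 1 N per 0.06 rad.
  - The wrist camera placed the dock about 2.5 mm further sideways than the scene camera did. The grip absorbed this.
- **Other things on the bench:** I touched only the module and the crank knob. I did not check the other objects individually in a final picture.

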